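# Sweep the hole-saw plugs into the scrap bay

### The arm

A 6-joint arm with a two-finger parallel gripper is mounted at the origin on the work surface. World frame = base frame: x ahead of the robot, y to its left, z up, the work surface at z = 0. Lengths are in mm, angles in rad, forces in N, time in s.
With the tool pointing down it reaches from about 300 to 1000 mm from the base axis. Payload 5.1 kg.
Tool frame: the origin (TCP) lies midway between the tips of the shut fingers; the grasp point (between the pads) lies 19 mm behind it; z points along the fingers, y is the line along which they close (so a half turn about z gives the same grasp; the last joint's range is limited). The gripper opens to 95 mm and grips with 3 to 60 N. Pads are 20 mm wide; open, the fingers measure 119 mm over their backs; the gripper's body (75 mm by 180 mm) begins 59 mm behind the grasp point.
Start: joints at [1.228, 0.124, 1.65, -0, 1.367, -0.083], TCP at [166.998, 628.169, 183.056] pointing down, gripper open.
Joint ranges: [-2.61, 2.61], [-1.02, 2.33], [0.03, 2.71], [-1.35, 4.49], [0.32, 2.68], [-2.91, 2.91]. Speed limits (rad/s): [2.57, 2.57, 3.14, 3.14, 3.14, 3.14].

### API

Orientations are given as a unit quaternion [x, y, z, w].
In Python, from plant import robot gives the robot as it stands. The module is installed in compiled form; this text tells all that it offers. Calls block until the motion is done:
- robot.goto(position, orientation): joint-space move of the TCP to a pose.
- robot.move_l(position, frame=None, feed=150): straight line of the TCP; frame=None keeps the orientation; feed is the mean speed in mm/s.
- robot.move_joints(angles): joint-space move.
- robot.move_gripper(opening, grasp_force=None): opening from 0.0 (shut) to 1.0 (fully open); grasp_force is the grip in N (None keeps the last); returns when the fingers have stopped.
- robot.wait(seconds).
- robot.inverse_kinematics(position, orientation): joint angles nearest the present ones, or None.
- robot.get_state(): the state.
- robot.read_camera(name): name is "scene" or "top" or "wrist"; returns the picture (400x640x3 uint8, blue, green, red); there is no depth.
- robot.camera_params(name): a dict with "intrinsics" (3x3 intrinsics, pixels), "D" ([k1, k2, p1, p2, k3] as OpenCV has them; the pictures are not rectified), "extrinsics" (4x4, takes a point from world to camera coordinates); the wrist camera has in their place "T_tool_cam" (4x4, takes a point from camera to tool coordinates, whose origin is the TCP and whose axes are the flange's). Camera axes: x right, y up, looking along -z (the intrinsics and any distortion apply to the point x, -y, -z); pixel columns grow to the right and rows downward; lengths in mm; the calibration is good to about 2 mm. A picture is of the moment at which its call begins: read the wrist's pose just before it. camera_params takes no time and is no camera call.
A pose or a line that the arm cannot do raises robot.IKError and nothing moves.
- robot.close_job(): hands the job in; it is judged then, once.
The state is a dict: "time": time; "joints": joint angles; "qd": joint speeds; "effort": joint torques, N m; "eef_pos": TCP position; "ee_rot": TCP orientation; "ft_force": force on the tool from outside, world axes, zero at the start; "wrist_torque": the same for the moment, N m; "gripper_width": opening from 0.0 (shut) to 1.0 (fully open); "grip_force": force on a finger pad.
Only numpy, scipy, OpenCV 4.12 (cv2) and the standard library are available. Lean on these libraries where they do the work, as an engineer would, in place of code of your own. Each camera call takes 0.05 s, during which the arm holds its last target. There are 200 camera calls.

### The job

Clear the inlaid bench top: with the fingertips, sweep the three round wooden plugs along the bench into the yellow three-sided scrap bay through its open side, until all of each plug is past the mouth and inside. Push them only, never lift, carry or tip them, and leave the tin, the jar, the glue bottle and the chisel as they stand. Then take the hand clear.

Things in the scene. Friction and masses are not known exactly. Their poses are not given: they have to be found in the camera images.
- bay: Scrap bay fixed to the bench: three yellow rails 35 mm high, 8 mm thick; grey floor flush with the bench, no lip. Inside 220 mm wide (x) by 150 mm deep (y). Origin at the floor's centre, bench height. Open mouth, full width, at y = -75 mm; back rail's inner face at y = +75, side rails' at x = +-110. Yaw within 0.3 rad; at yaw 0 the mouth looks to world -y (the robot's right).
- bay_mouth (a point): The middle of the bay's open mouth line, at bench height, 75 mm from the bay's origin along its -y.
- plug_small: Tan round wooden hole-saw plug: a disc 44 mm across and 22 mm tall with a dark 7 mm pilot dot in its flat top, lying flat and loose on the bench, 15 to 60 g. Origin at the centre of its underside, z up.
- plug_medium: Reddish-brown round wooden hole-saw plug: a disc 50 mm across and 22 mm tall with a dark 7 mm pilot dot in its flat top, lying flat and loose on the bench, 15 to 60 g. Origin at the centre of its underside, z up.
- plug_large: Pale cream round wooden hole-saw plug: a disc 56 mm across and 22 mm tall with a dark 7 mm pilot dot in its flat top, lying flat and loose on the bench, 15 to 60 g. Origin at the centre of its underside, z up.
- tin: Bystander: small closed tin with a green label, 60 mm across, 75 mm tall, standing loose, about 300 g. Origin at the centre of its underside.
- jar: Bystander: small closed jar with a black cap and pale label, 56 mm across, 80 mm tall, standing loose, about 250 g. Origin at the centre of its underside.
- glue: Bystander: white glue bottle with a red cap and blue label, 64 mm across, 190 mm tall, standing loose, about 450 g, at the right-hand edge of the work. Origin at the centre of its underside.
- chisel: Bystander: wood chisel lying loose beyond the plugs, 260 mm long and 30 mm high; dark wooden handle towards its -x, steel blade towards its +x. Origin at bench height under the middle of its length.

How it is judged (in metres and radians):
At the end, for the whole second after the job is handed in: All three plugs lie flat and still inside the bay between its side rails and short of the back rail, each wholly past the mouth line (2 mm of overhang is forgiven); tin, jar, glue bottle and chisel within 15 mm of where they started (x of plug_small in the frame of bay between -0.11 and 0.11 m and y of plug_small in the frame of bay between -0.055 and 0.075 m and height (world z) of each of plug_small, plug_medium, plug_large below 0.008 m and linear speed of each of plug_small, plug_medium, plug_large below 0.02 m/s and x of plug_medium in the frame of bay between -0.11 and 0.11 m and y of plug_medium in the frame of bay between -0.052 and 0.075 m and x of plug_large in the frame of bay between -0.11 and 0.11 m and y of plug_large in the frame of bay between -0.049 and 0.075 m and distance of each of tin, jar, glue, chisel from where it was at the start of the episode below 0.015 m); the robot touches nothing.
It fails at once if a plug is lifted, carried or tipped over: its underside rises more than 15 mm above the bench (height (world z) of any of plug_small, plug_medium, plug_large above 0.015 m).
It fails at once if the tin, jar, glue bottle or chisel is shoved by more than 15 mm or knocked over (distance of any of tin, jar, glue, chisel from where it was at the start of the episode above 0.015 m or angle between any of tin, jar, glue, chisel's own z axis and vertical above 0.35 rad).
It also fails if it takes over 69 s, if anything falls off the work surface, if the arm or the gripper's body presses on something with over 40 N, if the wrist force passes 120 N, or if a joint passes its speed limit or range.

## Working session

There is one attempt and no reset: what is moved stays moved. The work goes in short steps, each a Python script; the robot and the scene stay as the last script left them, time stands still between calls to the robot, and variables do not carry over. Pictures are saved under pics/ and viewed, at most 10 in all, crops included, and the job is handed in when it is done.

```bash
mkdir -p pics; cat > h.py <<'E'
import numpy as np, cv2
from plant import robot
def px2w(cam,uv,z=0.):
    p=robot.camera_params(cam);K=np.array(p["intrinsics"],float);D=np.array(p["D"],float);T=np.array(p["extrinsics"],float)
    q=cv2.undistortPoints(np.array(uv,float).reshape(-1,1,2),K,D).reshape(-1,2)
    R,t=T[:3,:3],T[:3,3];c=-R.T@t;o=[]
    zz=np.broadcast_to(z,len(q))
    for (a,b),h in zip(q,zz):
        d=R.T@np.array([a,-b,-1]);o.append(c+d*(h-c[2])/d[2])
    return np.array(o)
E
python3 - <<'E'
from h import *
for n in("top","scene"):
    i=robot.read_camera(n);cv2.imwrite(f"pics/{n}0.png",i)
s=robot.get_state();print(s["time"],s["ee_rot"],s["gripper_width"])
print(px2w("top",[[0,0],[640,0],[0,400],[640,400]]).round())
E
```

```text
0.1 [ 1.29519880e-01  9.91576362e-01 -9.36404679e-04 -2.04860970e-04] 1.0008137029032473
[[1154.  727.    0.]
 [1134. -909.    0.]
 [ 162.  676.    0.]
 [ 151. -838.    0.]]
```

View pics/top0.png

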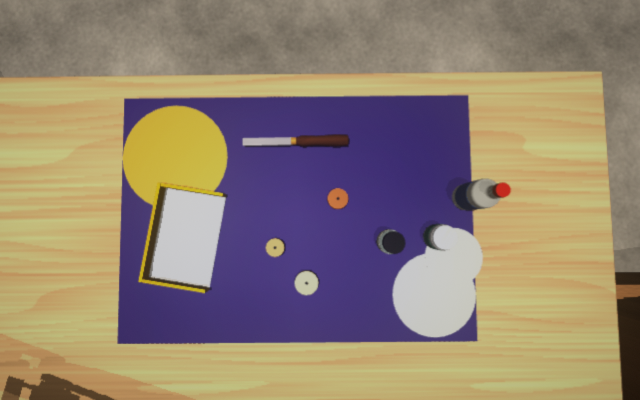

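View pics/scene0.png

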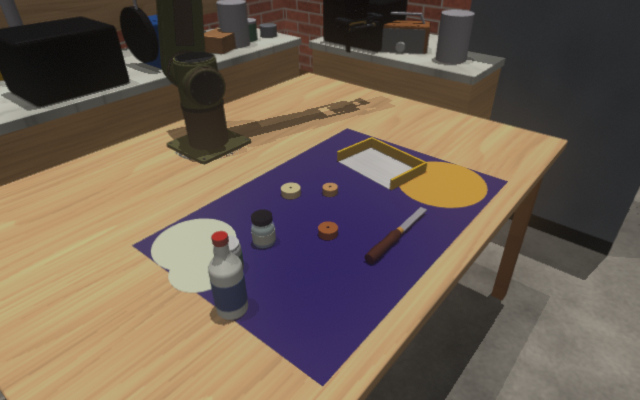

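The plugs are at top-view pixels of about small (275,247), medium (338,198) and large (306,283). The bay is at about (185,238), and its mouth faces right in the image. The coloured circles are flat inlays. I'll enlarge the area for closer readings.

```bash
python3 - <<'E'
from h import *
i=cv2.imread("pics/top0.png")[125:310,130:390];cv2.imwrite("pics/crop.png",cv2.resize(i,None,fx=3,fy=3,interpolation=cv2.INTER_CUBIC))
E
```

```text
(no output)
```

View pics/crop.png

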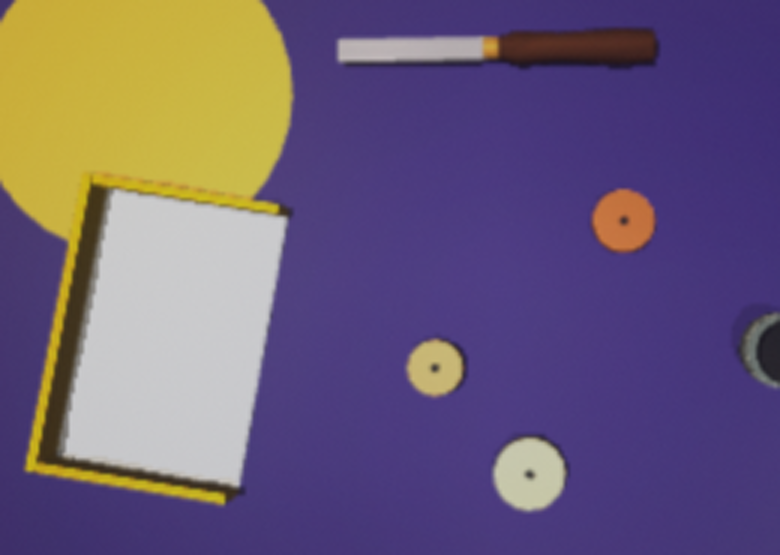

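The crop shows the pilot dots at small (435,368), medium (624,220) and large (530,475). The mouth's floor corners are at about (288,213) and (240,488).

```bash
python3 - <<'E'
from h import *
c=np.array([[435,368],[624,220],[530,475],[288,213],[240,488],[90,175],[30,468],[281,208],[226,502],[338,50],[656,47]],float)/3+[130-.33,125-.33]
for n,p in zip("small med large mouthA mouthB railBackTop1 railBackTop2 railEnd1 railEnd2 chis chis2".split(),px2w("top",c,[22,22,22,0,0,35,35,35,35,10,20])):print(n,p.round(1))
print("jarcap,tincap,glue",px2w("top",[[394,242],[443,237],[502,190]],[80,75,190]).round())
E
```

```text
small [518.3  19.6  22. ]
med [ 633.9 -130.9   22. ]
large [434.4 -54.6  22. ]
mouthA [643.9 142.1   0. ]
mouthB [422.7 179.1   0. ]
railBackTop1 [672.5 290.   35. ]
railBackTop2 [444.9 331.9  35. ]
railEnd1 [645. 139.  35.]
railEnd2 [417.8 179.6  35. ]
chis [776.2  99.8  10. ]
chis2 [ 773.6 -158.7   20. ]
jarcap,tincap,glue [[ 531. -251.   80.]
 [ 541. -361.   75.]
 [ 634. -438.  190.]]
```

```bash
cat >> h.py <<'E'
yaw=-.175; ux=np.array([np.cos(yaw),np.sin(yaw)]);uy=np.array([-ux[1],ux[0]]);C=np.array([532.5,161.])+75*uy
def push(p,r,tb,feed=80,z=7):
    p=np.array(p,float);t=C+tb[0]*ux+tb[1]*uy;d=(t-p)/np.linalg.norm(t-p)
    a=p-55*d;e=t-(np.sqrt(r*r-14**2)+10)*d
    th=np.arctan2(d[1],d[0])-np.pi/2   # tool y direction angle
    best=None
    for k in(0,1):
        ph=(th+np.pi/2)/2+k*np.pi/2;q=[np.cos(ph),np.sin(ph),0,0]
        j=robot.inverse_kinematics([*a,z],q)
        if j is not None and (best is None or abs(j[5])<best[0]):best=(abs(j[5]),q)
    q=best[1];print("a",a.round(),"e",e.round(),"q6",best[0])
    robot.goto([*a,120],q);robot.move_l([*a,z],feed=150)
    robot.move_l([*e,z],feed=feed);s=robot.get_state()
    print(s["time"],s["eef_pos"],s["ft_force"])
    robot.move_l([*(e-20*d),z],feed=80);robot.move_l([*(e-20*d),120],feed=200)
E
python3 - <<'E'
from h import *
robot.move_gripper(28/95)
push([518.3,19.6],22,(-3,42))
cv2.imwrite("pics/top1.png",robot.read_camera("top"));print(robot.get_state()["time"])
E
```

```text
a [512. -35.] e [547. 250.] q6 0.05066285290250194
8.575 [546.61009414 249.83622563   7.00486975] [-0.3991238   0.40745582 -0.28368863]
9.7417
```

View pics/top1.png

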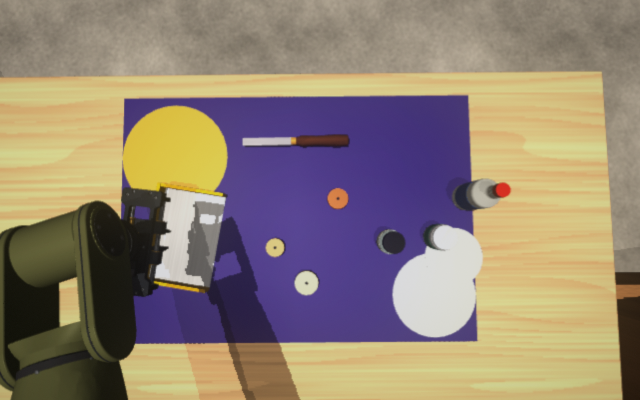

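The small plug is still at (275,247), so the fingers must have gone around it or over it. I'll check the actual opening.

```bash
python3 - <<'E'
from h import *
print(robot.get_state()["gripper_width"])
i=robot.read_camera("wrist");cv2.imwrite("pics/w1.png",i)
s=robot.get_state();print(s["eef_pos"],s["ee_rot"],s["grip_force"]);print(robot.camera_params("wrist"))
E
```

```text
0.29433551852562
[542.69497453 229.68190356 117.51990189] [ 0.74898898  0.66257935 -0.00185572 -0.00081468] 0.0
{'intrinsics': array([[279.91212035,   0.        , 318.53320839],
       [  0.        , 279.91212035, 198.18867512],
       [  0.        ,   0.        ,   1.        ]]), 'D': array([-0.01562881,  0.        ,  0.        ,  0.        ,  0.        ]), 'T_tool_cam': array([[ 8.17260511e-05,  9.58564807e-01,  2.84874541e-01,
         8.18193409e+01],
       [ 9.99999854e-01,  7.38791528e-05, -5.35477810e-04,
        -5.77442400e-01],
       [-5.34336473e-04,  2.84874543e-01, -9.58564661e-01,
        -2.00707881e+02],
       [ 0.00000000e+00,  0.00000000e+00,  0.00000000e+00,
         1.00000000e+00]])}
```

View pics/w1.png

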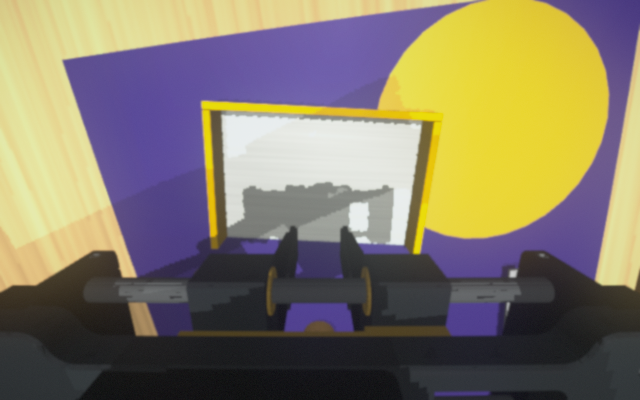

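The wrist view shows the fingertips at (294,230) and (344,230), about 30 mm apart. The bay lies ahead, with its back-rail corners at (203,102) and (441,115) and its mouth ends near (222,240) and (407,245). I'll compare these with the top-view calibration.

```bash
cat >> h.py <<'E'
from scipy.spatial.transform import Rotation as Ro
def wpx(uv,s,z=0.):
    p=robot.camera_params("wrist");T=np.array(p["T_tool_cam"])
    q=cv2.undistortPoints(np.array(uv,float).reshape(-1,1,2),np.array(p["intrinsics"]),np.array(p["D"])).reshape(-1,2)
    R=Ro.from_quat(s["ee_rot"]).as_matrix();c=np.array(s["eef_pos"])+R@T[:3,3];o=[]
    for (a,b),h in zip(q,np.broadcast_to(z,len(q))):
        d=R@T[:3,:3]@np.array([a,-b,-1]);o.append(c+d*(h-c[2])/d[2])
    return np.array(o)
E
python3 - <<'E'
from h import *
s=robot.get_state()
print(wpx([[203,102],[441,115],[222,240],[407,245],[318,322]],s,[35,35,0,0,22]).round())
p=robot.camera_params("scene");print(px2w("scene",[[331,187],[328,226],[290,187],[337,157],[386,187]],[22,22,22,35,35]).round())
i=robot.read_camera("scene");cv2.imwrite("pics/scene1.png",cv2.resize(i[100:300,180:500],None,fx=2.5,fy=2.5))
E
```

```text
[[443. 337.  35.]
 [670. 297.  35.]
 [414. 177.   0.]
 [643. 143.   0.]
 [520.  60.  22.]]
[[ 523.   17.   22.]
 [ 631. -129.   22.]
 [ 432.  -55.   22.]
 [ 441.  148.   35.]
 [ 655.   96.   35.]]
```

View pics/scene1.png

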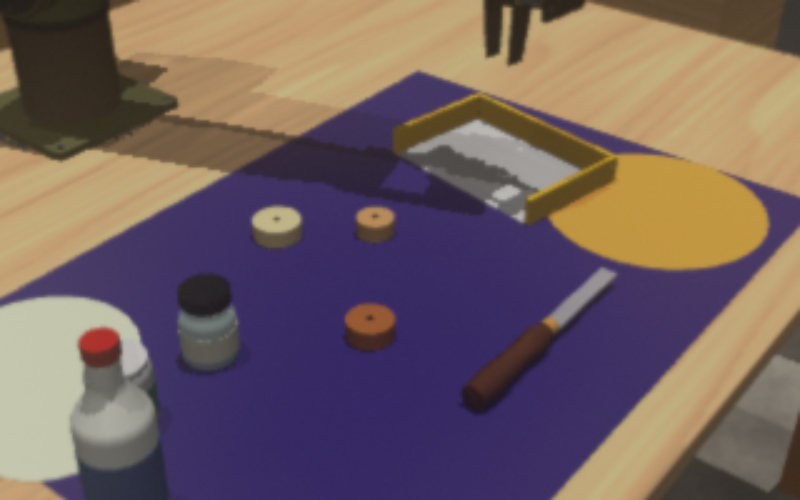

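The plug hasn't moved, and the three cameras agree on its position. In this crop the fingertips are at (490,55) and (513,62). I'll triangulate them to see whether they sit above the TCP when open.

```bash
python3 - <<'E'
from h import *
s=robot.get_state();print(s["eef_pos"])
uv=np.array([[490,55],[513,62]])/2.5+[180,100]
for z in(90,118,150,180):print(z,px2w("scene",uv,z).round())
p=robot.camera_params("scene");T=np.array(p["extrinsics"]);c=T[:3,:3]@np.array(s["eef_pos"])+T[:3,3];c=c*[1,-1,-1]
print("tcp px crop",((cv2.projectPoints(c.reshape(1,3),np.zeros(3),np.zeros(3),np.array(p["intrinsics"]),np.array(p["D"]))[0].ravel())-[180,100])*2.5)
for z in(118,140,150,160):print(z,wpx([[294,228],[344,228]],s,z).round())
E
```

```text
[542.73631639 229.68785019 117.5412494 ]
90 [[455. 337.  90.]
 [491. 337.  90.]]
118 [[490. 284. 118.]
 [524. 284. 118.]]
150 [[529. 223. 150.]
 [561. 223. 150.]]
180 [[565. 165. 180.]
 [596. 166. 180.]]
tcp px crop [501.61351394  81.34438467]
118 [[523. 230. 118.]
 [562. 226. 118.]]
140 [[527. 239. 140.]
 [561. 235. 140.]]
150 [[528. 243. 150.]
 [560. 239. 150.]]
160 [[530. 247. 160.]
 [560. 244. 160.]]
```

Both views put the fingertips about 28 mm above the nominal TCP, so they passed over the plug. I'll go lower at the approach point in small steps, guarded by the wrist force.

```bash
python3 - <<'E'
s=open("h.py").read()
s=s.replace("robot.move_l([*a,z],feed=150)","z=descend(a,z)").replace("z=7):","z=-19):").replace("j=robot.inverse_kinematics([*a,z],q)","j=robot.inverse_kinematics([*a,20],q)")
s=s.replace("def push","""def descend(a,z):
    robot.move_l([*a,5],feed=150);f0=robot.get_state()["ft_force"][2]
    for h in np.arange(2,z-.1,-3):
        robot.move_l([*a,h],feed=30)
        df=robot.get_state()["ft_force"][2]-f0
        if abs(df)>3:
            print("contact",h,df);robot.move_l([*a,h+5],feed=30);return h+5
    print("z",h,"df",df);return h
def push""")
open("h.py","w").write(s)
E
python3 - <<'E'
from h import *
push([518.3,19.6],22,(-3,42))
print(robot.get_state()["time"])
cv2.imwrite("pics/top2.png",robot.read_camera("top"))
i=robot.read_camera("wrist");cv2.imwrite("pics/w2.png",i)
E
```

```text
a [512. -35.] e [547. 250.] q6 0.05066285290250194
z -19.0 df -0.45582226841840656
17.5417 [546.64037367 249.85842991 -18.99330439] [ 0.74299609 -0.250491    0.55994775]
18.7833
```

View pics/w2.png

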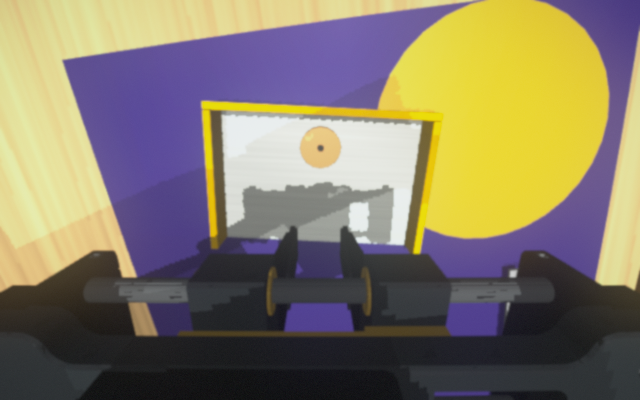

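The small plug is in the bay near the back, at wrist pixel (320,148). The body now runs lower, so I'll push the large plug next. The medium goes in two legs so the gripper body stays clear of the jar.

```bash
sed -i 's/a=p-55\*d/a=p-off*d/; s/feed=80,z=-19):/feed=80,z=-19,off=55):/' h.py
python3 - <<'E'
from h import *
push([434,-55],28,(-47,0))
p=np.array([634,-131.]);w=p+90*np.array([.149,.989])
push(p,25,((w-C)@ux,(w-C)@uy),off=46)
robot.goto([520,150,250],robot.get_state()["ee_rot"])
print(robot.get_state()["time"])
i=robot.read_camera("wrist");cv2.imwrite("pics/w3.png",i);s=robot.get_state();print(s["eef_pos"])
i=robot.read_camera("top");cv2.imwrite("pics/top3.png",cv2.resize(i[90:310,120:520],None,fx=2,fy=2))
E
```

```text
a [ 422. -109.] e [492. 210.] q6 0.15965926706074596
z -19.0 df 0.44059069713322807
27.375 [491.9665909  209.50173237 -18.98228453] [ 0.01868802 -0.05500996 -0.11831942]
a [ 627. -176.] e [643. -72.] q6 0.20714877400622322
z -19.0 df 0.23199351989585595
34.4583 [642.75383768 -72.7697353  -19.07525795] [-0.77941738  0.57673211 -0.42184573]
36.85
[520.06675145 149.02111201 248.56768265]
```

View pics/top3.png

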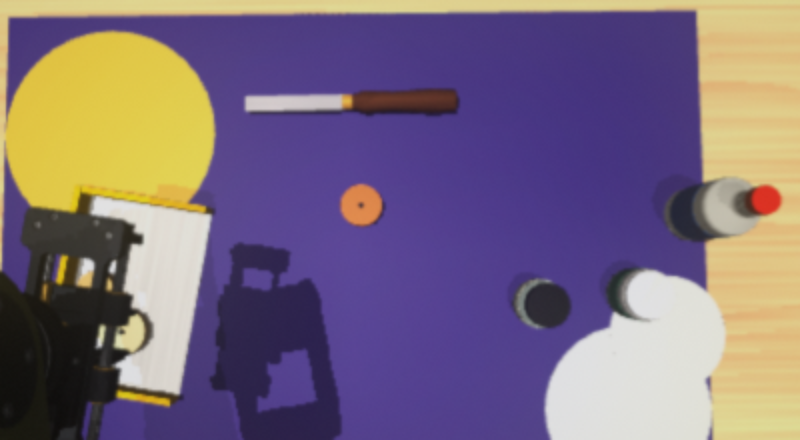

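The large plug is in the bay at crop (130,330). The medium is at crop (361,205) and everything else is undisturbed. Next I'll locate the medium plug and finish the push.

```bash
python3 - <<'E'
from h import *
p=px2w("top",[[361/2+120-.25,205/2+90-.25]],22)[0,:2];print(p)
push(p,25,(42,-4),off=50)
robot.goto([480,-60,280],robot.get_state()["ee_rot"])
print(robot.get_state()["time"])
i=robot.read_camera("top");cv2.imwrite("pics/top4.png",cv2.resize(i[90:310,120:520],None,fx=2,fy=2))
E
```

```text
[648.5257758  -41.73025997]
a [660. -90.] e [593. 194.] q6 0.4473355370088834
z -19.0 df -0.36042243567221444
44.8417 [593.27148376 193.60477388 -18.97273933] [-0.5277518 -0.3301103 -1.1496357]
47.2583
```

View pics/top4.png

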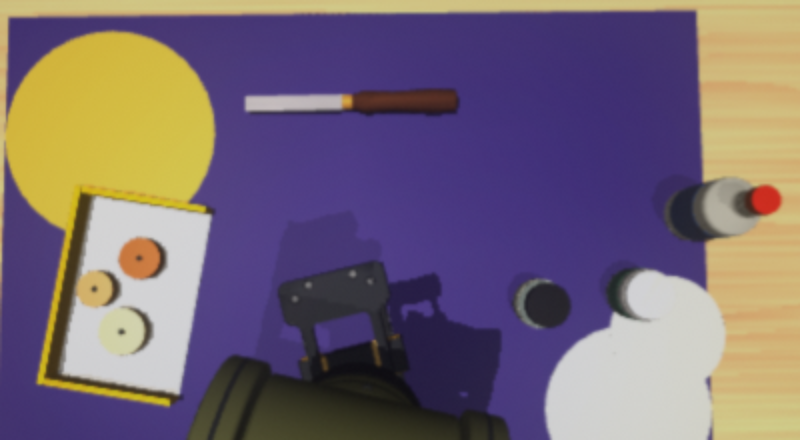

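All three plugs are well inside the bay, at crop (140,258), (95,289) and (122,331). The bystanders haven't moved and the hand is clear, so I'm handing in.

```bash
python3 -c "
from plant import robot
print(robot.close_job())"
```

```text
the job is handed in; nothing more can be done
None
```

All three plugs are inside the scrap bay, the tin, jar, glue bottle and chisel look unmoved in the last picture, the hand is clear, and the job was handed in at about 47 s (no verdict was returned).

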